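# Latch the flour box airtight

## Task

Shut the flour box airtight: lower its lid, swing the wire loop up and in over the keeper on the lid's front, then press the latch lever down over centre until it lies flat and its spring catch clicks. Press no harder than it takes, since the wire bends and the thin sheet dents easily, and leave the other things on the counter alone.

Things in the scene. Friction and masses are not known exactly. Their poses are not given: they have to be found in the camera images.
- box: Pale blue steel flour box, heavy, does not shift. Origin: centre of its underside. 160 mm deep along its x, 200 mm wide along its y, rim at z 118 mm. Own -x is the latch side (wall at x -80); the lid is hinged along the +x side. Lid shut: top 138 mm high, front skirt (face at x -84) from 135 down to 108 mm. The sheet is thin: pushed anywhere with over 24 N, lid and latch included, it dents.
- box_hinge (a point): Middle of the lid's hinge line, at box x +83, y 0, z 118 mm; the line runs along the box's y.
- lid_edge (a point): Middle of the lid's front top edge, on its flat top face (167 mm from the hinge line along the lid, 20 mm above it). Lid laid shut: 138 mm above the counter; latched, the silicone seal is squeezed and it sits 1.2 to 4 mm lower.
- keeper: Upturned steel J, 26 mm wide, on the middle of the lid's front skirt; takes the loop's bar. Origin: on the skirt's face at the height of the seated bar's centre (122 mm, up to 1 mm more or less: slotted holes). Its trough, open upward, spans 0 to 6.5 mm out from the skirt, floor 2 mm below the origin; its lip spans 6.5 to 9 mm out, top 3 mm above the origin.
- lid (a joint): Lid hinge, rad: 0 = laid shut on its seal, grows as the lid opens. Stiff hinge: the lid stays where it is left. Starts 0.35 to 0.75.
- lever (a joint): Latch lever, rad: 0 = flat, straight down; 1.57 = straight out; starts 1.72 to 2.05; friction holds it. Plate 26 mm wide, 3 thick, 47 long. Pivot along box y at box x -99 (3.5 mm more or less: bent bracket), y 0, z 87 mm. From about 1.1 on it draws the loop tight (to 9 N), centre at about 0.3; from 0.12 on a brass spring catch below its end resists, then clicks (11 to 18 N, 35 mm from pivot).
- loop (a joint): Wire loop on the lever, rad. U of 4 mm wire, 38 mm between side wires; bar centre 47.2 mm from its pin, which is on the lever's middle line 14 mm from the lever's pivot. It leans outward from upright by (loop - lever); negative = towards the box. Swings freely: rests outward on its stop (2.55) or, past upright, falls in against the lid's skirt above the keeper. Over 10 N bends it.
- cups: Stack of four nested plastic measuring cups, red to blue, 77 mm across, 119 mm high. Origin: centre of its underside. Leave alone.
- grater: Four-sided steel box grater with black foot and handle, 105 x 85 mm, 196 mm high. Origin: centre of its underside. Leave alone.
- salt_pot: Glass salt pot with steel screw lid, 68 mm across, 78 mm high, stands beside the box. Origin: centre of its underside. Leave alone.
- yeast_jar: Small jar with green cap, 52 mm across, 85 mm high, stands beside the box. Origin: centre of its underside. Leave alone.
- scoop: Aluminium flour scoop with wooden handle, 170 mm long along its x, 32 mm high, lies in front of the latch side. Origin: on its underside near the back of the trough. Leave alone.
- scale: Flat white kitchen scale, 160 x 200 mm, 22 mm high. Origin: centre of its underside. Leave alone.
- bread_pan: Dark bread pan with wire bail, 130 x 170 mm, 138 mm high. Origin: centre of its underside. Leave alone.

How it is judged:
On the way, in this order (a step that is already met when the one before it is completed fails the run):
1. the lid is down on its seal (value of joint lid below 0.03 rad), for 0.2 s.
2. the loop's bar pulls on the keeper (contact force between loop and keeper above 3 N), for 0.1 s.
At the end, for the whole second after the job is handed in: The lid is down (hinge under 0.03 rad), the loop holds the keeper under tension (over 5 N), the seal is squeezed so that the lid's front edge lies under 137.2 mm, and the lever is flat under its catch (under 0.05 rad) (value of joint lever below 0.05 rad and contact force between loop and keeper above 5 N and z of lid_edge in the frame of box below 0.1372 m and value of joint lid below 0.03 rad); the robot touches nothing.
It fails at once if the box, its lid or its latch is pushed with more than 24 N (contact force between the arm and box above 24 N).
It fails at once if the wire loop is pushed with more than 10 N (contact force between the arm and loop above 10 N).
It fails at once if something else on the counter is shifted by more than 20 mm (distance of any of cups, grater, salt_pot, yeast_jar, scoop, scale, bread_pan from where it was at the start of the episode above 0.02 m).
It also fails if it takes over 70 s, if anything falls off the work surface, if the arm or the gripper's body presses on something with over 40 N, if the wrist force passes 120 N, or if a joint passes its speed limit or range.

## Robot

A 6-joint arm with a two-finger parallel gripper is mounted at the origin on the work surface. World frame = base frame: x ahead of the robot, y to its left, z up, the work surface at z = 0. Lengths are in m, angles in rad, forces in N, time in s.
With the tool pointing down it reaches from about 0.35 to 0.975 m from the base axis. Payload 4.9 kg.
Tool frame: the origin (TCP) lies at the very end of the fingers, on their centre line; the grasp point (between the pads) lies 19 mm behind it; z points along the fingers, y is the line along which they close (so a half turn about z gives the same grasp; the last joint's range is limited). The gripper opens to 85 mm and grips with 20 to 120 N. Pads are 22 mm wide; open, the fingers measure 114 mm over their backs; the gripper's body (76 mm by 85 mm) begins 54 mm behind the grasp point. The pads swing forward as they close: fully open they stand 13 mm farther back than shut.
Start: joints at [-1.339, 0.053, 1.613, -0, 1.476, -0.119], TCP at [0.215, -0.587, 0.231] pointing down, gripper open.
Joint ranges: [-3.01, 3.01], [-1.01, 2.22], [0.06, 2.58], [-1.02, 4.17], [0.09, 2.62], [-3.14, 3.14]. Speed limits (rad/s): [2.57, 2.57, 3.14, 3.14, 3.14, 3.14].

## Interface

Orientations are given as a rotation vector (axis times angle).
In Python, from station import * gives the robot as it stands.
- The arm moves only by the shell command python3 -m crank 'ROWS' [OPENING] [FORCE]. ROWS is JSON, a list of rows, each an object with "offset": the shift along the tool's x, y, z in m, a list of three; "twist": the turn, a rotation vector about the tool's x, y, z in degrees, a list of three. In form: [{"offset": [x, y, z], "twist": [rx, ry, rz]}, ...]. A call has 1 to 20 rows; each row is the pose to reach, as a shift and turn from the pose commanded when the call began, along the tool's axes at that moment; what a row does not reach only later rows make up. A row lasts 1/8 s, in which the tool goes at most 62.5 mm and 10.7 degrees, less where a joint would pass 70% of its speed; a pose out of reach is approached as far as the arm can. A call with a gripper value outside its range is refused whole. OPENING is the opening, from 0 (shut) to 1 (fully open), set as the call begins (- or left out, the last holds). The fingers move at their own pace and stop on an object; FORCE is the grip in N (left out, the last holds). Time passes only in rows, so rows that repeat a pose let the fingers close. It gives the time, the measured TCP pose, the force, the opening and the grip force at its end, in the units of the state.
- get_obs(): the state, without advancing time (a new reading comes with each control period).
- get_image(name): name is "scene" or "side" or "wrist"; returns the picture (384x512x3 uint8, red, green, blue); there is no depth.
- get_calibration(name): a dict with "intrinsics" (3x3 intrinsics, pixels), "k1" (the pictures are not rectified: a ray, as slopes to the right and down, at radius r is drawn at 1 + k1 r^2 times it, then the intrinsics apply), "world_from_camera" (4x4, takes a point from camera to world coordinates); the wrist camera has in their place "tool_from_camera" (4x4, takes a point from camera to tool coordinates, whose origin is the TCP and whose axes are the flange's). Camera axes: x right, y up, looking along -z (the intrinsics and any distortion apply to the point x, -y, -z); pixel columns grow to the right and rows downward; lengths in m; the calibration is good to about 2 mm. A picture is of the moment at which its call begins: read the wrist's pose just before it. get_calibration takes no time and is no camera call.
- finish_job(): hands the job in; it is judged then, once.
Trained networks look in the newest picture that a camera, given by its name, has taken for a name from the list of things; names that differ only in an ending like _2 or _b are one class to them, and where a whole thing is asked for, a point or a joint stands for the part that bears it (a point fixed in the world has none). Each returns a list of dicts, best first, with "confidence" (0 to 1); they miss things now and then, are a little off and sometimes report something else, mostly with a low value. They report only what shows in the picture. A call takes as long as a camera call.
- cut_out(query, camera): "region" (384x512 bool, what is visible of it) and "rect" ([centre column, centre row, width, height] in pixels, round what is visible of it).
The state is a dict: "t": time; "q": joint angles; "dq": joint speeds; "effort": joint torques, N m; "tool_pos": TCP position; "tool_rot": TCP orientation; "contact_force": force on the tool from outside, world axes, zero at the start; "wrist_torque": the same for the moment, N m; "opening": finger opening in m; "grip_force": force on a finger pad.
Only numpy, scipy, OpenCV 4.12 (cv2) and the standard library are available. Lean on these libraries where they do the work, as an engineer would, in place of code of your own. Each camera call takes 0.05 s, during which the arm holds its last target. There are 200 camera calls.

## Working session

There is one attempt and no reset: what is moved stays moved. The work goes in short steps, Python scripts to look and compute and a shell command to move; the robot and the scene stay as the last step left them, time stands still between calls to the robot, and variables do not carry over. Pictures are saved under pics/ and viewed, at most 10 in all, crops included, and the job is handed in when it is done.

```bash
ls; mkdir -p pics
python3 - <<'E'
from station import *
import cv2,numpy as np
o=get_obs();print(o)
ims=[]
for n in ["scene","side"]:
    im=get_image(n);cv2.imwrite(f"pics/{n}0.png",im[:,:,::-1])
    c=get_calibration(n);print(n,np.round(c["intrinsics"],1).tolist(),c["k1"],np.round(c["world_from_camera"],4).tolist())
    for q in ["box","keeper","lever","loop","lid","salt_pot","yeast_jar","scoop"]:
        r=cut_out(q,n);print(q,[(round(d["confidence"],2),np.round(d["rect"]).tolist()) for d in r[:2]])
print(np.round(get_calibration("wrist")["tool_from_camera"],4).tolist())
E
```

```text
pics
{'t': 0.0, 'q': array([-1.33902806e+00,  5.33431531e-02,  1.61432009e+00,  4.03123263e-05,
        1.47600483e+00, -1.18959490e-01]), 'dq': array([ 0.0003172 ,  0.0002321 , -0.00010731, -0.00105448, -0.00071414,
        0.00021963]), 'effort': array([-8.44649130e-04, -3.93682659e+01, -3.70179677e+01, -1.46941870e-04,
        7.22139506e-03, -8.47683577e-07]), 'tool_pos': array([ 0.21462641, -0.58631747,  0.23005594]), 'tool_rot': array([-3.09136891e+00, -5.47734630e-01,  1.20772638e-04]), 'contact_force': array([-0.02574253, -0.06955654,  0.66449235]), 'wrist_torque': array([ 0.01025195,  0.02482197, -0.04754742]), 'grip_force': 0.0, 'opening': 0.08536905675738767}
scene [[347.1, 0.0, 256.5], [0.0, 347.1, 195.1], [0.0, 0.0, 1.0]] -0.10794486375926998 [[0.7902, -0.4387, 0.428, 1.0134], [0.6126, 0.5874, -0.5289, -0.5769], [-0.0194, 0.6801, 0.7329, 0.909], [0.0, 0.0, 0.0, 1.0]]
box [(0.67, [246.0, 209.0, 80.0, 83.0])]
keeper []
lever []
loop []
lid [(0.62, [247.0, 186.0, 80.0, 43.0])]
salt_pot []
yeast_jar [(0.75, [306.0, 199.0, 13.0, 25.0])]
scoop [(0.79, [288.0, 159.0, 27.0, 15.0])]
side [[400.0, 0.0, 248.4], [0.0, 400.0, 194.8], [0.0, 0.0, 1.0]] 0.02607492297192657 [[-0.9999, -0.0074, 0.0088, 0.5413], [0.011, -0.8276, 0.5611, 0.7298], [0.0031, 0.5612, 0.8277, 1.205], [0.0, 0.0, 0.0, 1.0]]
box [(0.96, [245.0, 192.0, 74.0, 97.0])]
keeper [(0.17, [214.0, 243.0, 15.0, 25.0])]
lever []
loop []
lid [(0.62, [250.0, 182.0, 68.0, 77.0]), (0.49, [246.0, 191.0, 81.0, 95.0])]
salt_pot [(0.43, [274.0, 162.0, 10.0, 9.0])]
yeast_jar [(0.56, [215.0, 244.0, 18.0, 26.0]), (0.25, [246.0, 190.0, 78.0, 96.0])]
scoop [(0.74, [267.0, 282.0, 21.0, 54.0])]
[[0.0007, 0.9571, 0.2897, 0.074], [1.0, -0.0005, -0.0009, 0.0009], [-0.0007, 0.2897, -0.9571, -0.142], [0.0, 0.0, 0.0, 1.0]]
```

Run:
```python
import cv2,numpy as np
a=cv2.imread("pics/scene0.png")[110:290,160:360];b=cv2.imread("pics/side0.png")[120:320,160:340]
a=cv2.resize(a,(400,360),interpolation=3);b=cv2.resize(b,(400,444),interpolation=3)
o=np.zeros((444,800,3),np.uint8);o[:360,:400]=a;o[:,400:]=b;cv2.imwrite("pics/c0.png",o)
```

```text
(no output)
```

View pics/c0.png

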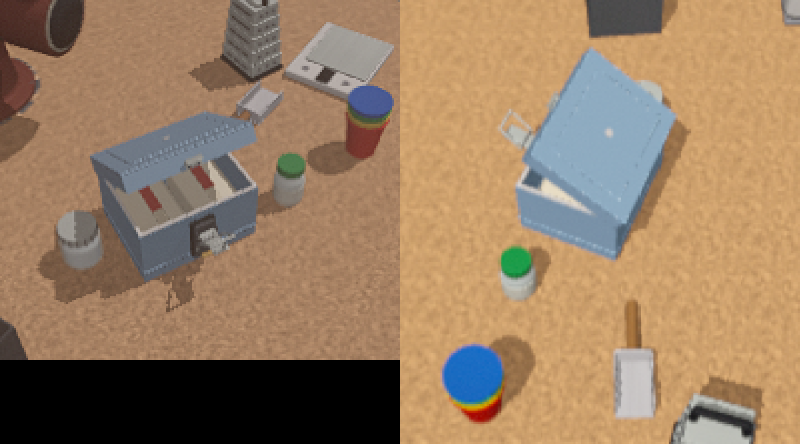

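View pics/scene0.png

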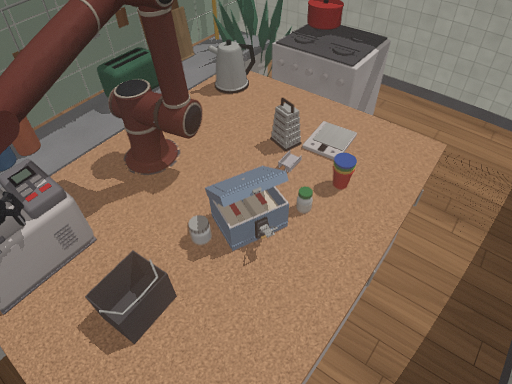

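The latch side faces image left in the side view (world +x, slightly −y). The lid is open, with corners at about (247,142), (284,174), (262,220) and (216,190). Next I'll fit the pose from these corners.

```bash
cat > h.py <<'E'
import numpy as np,cv2
from scipy.spatial.transform import Rotation as R
from scipy.optimize import least_squares
from station import *
def proj(P,n,T=None):
    c=get_calibration(n); K=c["intrinsics"]
    if T is None: T=c["world_from_camera"]
    p=(np.atleast_2d(P)-T[:3,3])@T[:3,:3]
    s=np.c_[p[:,0],-p[:,1]]/(-p[:,2:3]); r2=(s**2).sum(1,keepdims=True)
    s=s*(1+c["k1"]*r2); return s*[K[0,0],K[1,1]]+[K[0,2],K[1,2]]
def wristT(o):
    T=np.eye(4);T[:3,:3]=R.from_rotvec(o["tool_rot"]).as_matrix();T[:3,3]=o["tool_pos"]
    return T@get_calibration("wrist")["tool_from_camera"]
def b2w(P,b): # b=x,y,yaw
    return np.atleast_2d(P)@R.from_euler('z',b[2]).as_matrix().T+[b[0],b[1],0]
def lidp(P,a): # point on shut lid, opened by a
    P=np.atleast_2d(P).astype(float); d=P-[.083,0,.118]
    # opening lifts -x end
    c,s=np.cos(a),np.sin(a)
    x=d[:,0]*c+d[:,2]*s; z=-d[:,0]*s+d[:,2]*c
    return np.c_[x,d[:,1],z]+[.083,0,.118]
E
python3 - <<'E'
from h import *
B=np.array([[-.08,.1,0],[-.08,-.1,0],[-.08,.1,.118],[-.08,-.1,.118],[.08,.1,0],[.08,-.1,0]])
L=np.array([[-.084,-.104,.138],[-.084,.104,.138],[.084,.104,.138],[.084,-.104,.138]])
# box -x dir = world(+x,-y): yaw ~ 180-.. ; latch face seen from outside, box +y on the left in view
def res(v,full=False):
    b=v[:3];a=v[3]
    W=lambda P:b2w(P,b)
    l=b2w(lidp(L,a),b)
    r=[]
    for n,pts in obs.items():
        for P,u in pts:
            p=l[P-10] if P>=10 else W(B[P])[0]
            r.append(proj(p,n)[0]-u)
    return np.concatenate(r)
best=None
for s in (1,-1):
  i,j=(0,1) if s>0 else (1,0)
  k=4 if s>0 else 5
  F=[10,11] if s>0 else [11,10]; H=[12,13] if s>0 else [13,12]
  # side: lower-left corner (far +y world side) ; scene: left bottom = low y world
  obs={"scene":[(i,(234,246.5)),(j,(287.5,224)),(i+2,(230,226)),(j+2,(288.5,203.5))],
       "side":[(j,(214,223.5)),(j+2,(213,205.5)),((5 if s>0 else 4),(256.8,235)),(F[1] if 0 else (11 if i==1 else 10),(216.3,189.8)),((10 if i==1 else 11),(246.9,142.5)),((13 if s>0 else 12),(262.2,220)),((12 if s>0 else 13),(283.8,174))]}
  for y0 in np.arange(0,6.3,.7):
    f=least_squares(res,[.55,0.2,y0,.5],loss='soft_l1')
    if best is None or f.cost<best.cost: best=f;bs=s;bo=res(f.x)
print(bs,best.cost,best.x);print(np.round(bo.reshape(-1,2),1).tolist())
E
```

```text
Traceback (most recent call last):
  File "h.py", line 6, in proj
    c=get_calibration(n); K=c["intrinsics"]
ValueError: time passes only in moves, steps and waits
```

```bash
python3 - <<'E'
s=open('h.py').read()
s=s.replace('def proj(','_C={}\ndef cal(n):\n    if n not in _C: _C[n]=get_calibration(n)\n    return _C[n]\ndef proj(',1).replace('c=get_calibration(n);','c=cal(n);').replace('get_calibration("wrist")','cal("wrist")')
open('h.py','w').write(s)
E
python3 - <<'E'
from h import *
B=np.array([[-.08,.1,0],[-.08,-.1,0],[-.08,.1,.118],[-.08,-.1,.118],[.08,.1,0],[.08,-.1,0]])
L=np.array([[-.084,-.104,.138],[-.084,.104,.138],[.084,.104,.138],[.084,-.104,.138]])
obs={"scene":[(0,(234,246.5)),(1,(287.5,224)),(2,(230,226)),(3,(288.5,203.5))],
 "side":[(1,(214,223.5)),(3,(213,205.5)),(5,(256.8,235)),(10,(216.3,189.8)),(11,(246.9,142.5)),(13,(262.2,220)),(12,(283.8,174))]}
def res(v):
    l=b2w(lidp(L,v[3]),v);W=b2w(B,v);r=[]
    for n,pts in obs.items():
        for P,u in pts: r.append(proj(l[P-10] if P>=10 else W[P],n)[0]-u)
    return np.concatenate(r)
f=least_squares(res,[.55,.2,2.6,.5],loss='soft_l1')
print(f.cost,f.x);print(np.round(res(f.x).reshape(-1,2),1).tolist())
E
```

```text
14.745460779834845 [ 0.53414346 -0.02673536  2.72236764  0.5557647 ]
[[-1.3, 3.4], [-0.2, 1.4], [-0.2, 0.9], [0.6, -1.9], [0.4, 0.0], [-1.1, -0.3], [0.1, 4.9], [2.0, 1.0], [-0.7, 0.1], [-0.6, 2.2], [1.3, -1.0]]
```

```bash
cat >> h.py <<'E'
BOX=[.534,-.027,2.722]
def Rt(tilt,b=BOX): # tool rot: z inward-down, tilt deg from vertical, x up/in
    u=np.array([np.cos(b[2]),np.sin(b[2]),0]);k=np.array([0,0,1.]);t=np.radians(tilt)
    z=u*np.sin(t)-k*np.cos(t);x=u*np.cos(t)+k*np.sin(t)
    return np.c_[x,np.cross(z,x),z]
def rel(p,Rg,o):
    R0=R.from_rotvec(o["tool_rot"]).as_matrix()
    return np.round(R0.T@(p-o["tool_pos"]),4).tolist(),np.round(np.degrees(R.from_matrix(R0.T@Rg).as_rotvec()),1).tolist()
E
python3 - <<'E'
from h import *
o=get_obs()
print(rel(b2w([-.186,0,.176],BOX)[0],Rt(45),o), b2w([-.186,0,.176],BOX))
E
```

```text
([0.6257, -0.2866, 0.0554], [52.7, 21.4, -127.2]) [[ 0.70386542 -0.10277426  0.176     ]]
```

```bash
python3 -m crank '[{"offset":[0,0,-0.06],"twist":[0,0,0]},{"offset":[0.04,-0.02,-0.12],"twist":[0,0,-9]},{"offset":[0.09,-0.04,-0.13],"twist":[3,1,-18]},{"offset":[0.14,-0.06,-0.13],"twist":[7,3,-27]},{"offset":[0.19,-0.085,-0.13],"twist":[11,5,-36]},{"offset":[0.24,-0.11,-0.13],"twist":[15,6,-45]},{"offset":[0.29,-0.13,-0.13],"twist":[19,8,-54]},{"offset":[0.34,-0.155,-0.13],"twist":[22,9,-63]},{"offset":[0.39,-0.18,-0.13],"twist":[26,11,-72]},{"offset":[0.44,-0.2,-0.13],"twist":[30,12,-80]},{"offset":[0.49,-0.225,-0.13],"twist":[34,14,-89]},{"offset":[0.54,-0.25,-0.13],"twist":[38,15,-97]},{"offset":[0.59,-0.27,-0.11],"twist":[42,17,-105]},{"offset":[0.626,-0.287,-0.08],"twist":[46,19,-113]},{"offset":[0.626,-0.287,-0.04],"twist":[50,20,-121]},{"offset":[0.626,-0.287,0.0],"twist":[52.7,21.4,-127.2]},{"offset":[0.626,-0.287,0.05],"twist":[52.7,21.4,-127.2]},{"offset":[0.626,-0.287,0.055],"twist":[52.7,21.4,-127.2]},{"offset":[0.626,-0.287,0.055],"twist":[52.7,21.4,-127.2]},{"offset":[0.626,-0.287,0.055],"twist":[52.7,21.4,-127.2]}]' 0
python3 - <<'E'
from h import *
o=get_obs();print(o["q"],rel(b2w([-.186,0,.176],BOX)[0],Rt(45),o),o["contact_force"])
im=get_image("wrist")
for q in ["keeper","lever","loop","lid","lid_edge"]:
    r=cut_out(q,"wrist");print(q,[(round(d["confidence"],2),np.round(d["rect"]).tolist()) for d in r[:2]])
cv2.imwrite("pics/w1.png",cv2.resize(im[:,:,::-1],(768,576)))
E
```

```text
t: 3.4
tool_pos: [0.7052, -0.1028, 0.18]
tool_rot: [-0.494, -2.319, -0.205]
contact_force: [-0.9, -0.0, -0.1]
opening: -0.0002
grip_force: 0.0
[-0.28651051  0.79266043  0.88244943  0.12094715  2.23862769 -1.40075762] ([-0.0019, -0.0005, 0.0037], [0.1, 0.3, -0.0]) [-0.9411358  -0.02440434 -0.1336068 ]
keeper [(0.82, [249.0, 49.0, 48.0, 27.0])]
lever [(0.97, [253.0, 214.0, 58.0, 50.0]), (0.66, [252.0, 37.0, 343.0, 57.0])]
loop [(0.73, [252.0, 215.0, 58.0, 28.0]), (0.55, [250.0, 37.0, 335.0, 58.0])]
lid [(0.9, [253.0, 36.0, 336.0, 60.0])]
lid_edge [(0.75, [251.0, 36.0, 336.0, 58.0])]
```

View pics/w1.png

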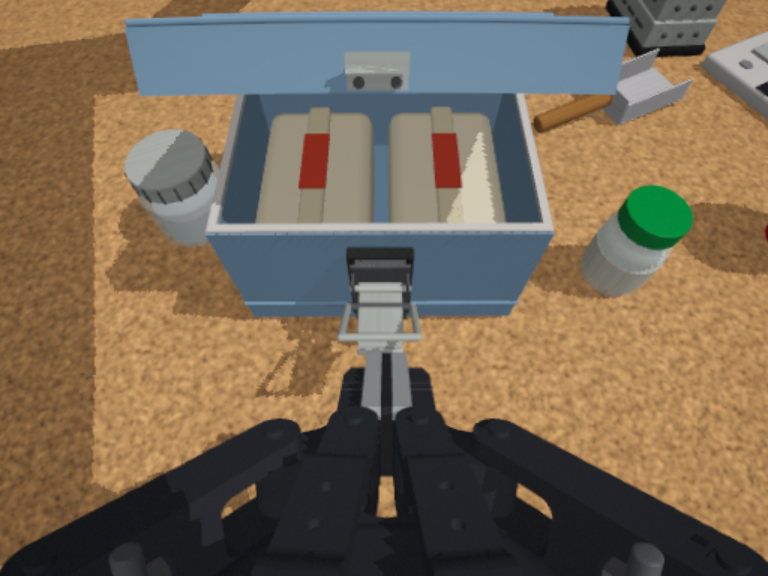

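The wrist view shows the loop bar at about (253,225), resting outward. The lever is below it, the keeper is at (251,48), and the open lid's skirt bottom spans (93,63) to (411,63). I'll refine the fit with these.

```bash
cat > fit.py <<'E'
from h import *
o=get_obs();T=wristT(o);cal("scene");cal("side")
P=[([-.08,.1,.118],0,(208,232)),([-.08,-.1,.118],0,(552,231)),([-.084,.104,.108],1,(140,95)),([-.084,-.104,.108],1,(616,95)),([-.084,.104,.138],1,(128,21)),([-.084,-.104,.138],1,(629,19)),
 ([-.082,.1,0],0,(250,316)),([-.082,-.1,0],0,(512,316))]
S=[([-.08,.1,.118],0,"scene",(230,226)),([-.08,-.1,.118],0,"scene",(288.5,203.5)),([-.084,-.104,.138],1,"side",(216.3,189.8)),([-.084,.104,.138],1,"side",(246.9,142.5)),([.084,-.104,.138],1,"side",(262.2,220)),([.084,.104,.138],1,"side",(283.8,174))]
def res(v):
    w=lambda p,l:b2w(lidp(p,v[3]) if l else p,v)
    r=[(proj(w(p,l),"wrist",T)[0]-np.array(u)/1.5)*.7 for p,l,u in P]+[(proj(w(p,l),n)[0]-u) for p,l,n,u in S]
    return np.concatenate(r)
f=least_squares(res,[.534,-.027,2.722,.55],loss='soft_l1')
print(f.cost,f.x.round(4));print(np.round(res(f.x).reshape(-1,2),1).tolist())
v=f.x
def latch(lv,lo,dx,y):
    pin=np.array([-.099+dx-.014*np.sin(lv),0,.087-.014*np.cos(lv)])
    bar=pin+.0472*np.array([-np.sin(lo),0,np.cos(lo)])
    tip=np.array([-.099+dx-.047*np.sin(lv),0,.087-.047*np.cos(lv)])
    return pin,bar,tip
def r2(w):
    pin,bar,tip=latch(w[0],2.55-w[0],w[1],0)
    n=np.array([0,.021,0]);m=np.array([0,.013,0])
    Q=[bar+n,bar-n,tip+m,tip-m]
    U=[(339,337),(421,337),(357,352),(405,352)]
    return np.r_[(proj(b2w(np.array(Q),v),"wrist",T)-np.array(U)/1.5).ravel(),w[1]/.0035*.5]
g=least_squares(r2,[1.9,0]);print(g.x,r2(g.x).round(1));print([p.round(4) for p in latch(g.x[0],2.55-g.x[0],g.x[1],0)])
E
python3 fit.py
```

```text
16.620440775368483 [ 0.5343 -0.0309  2.7219  0.5428]
[[-1.8, -2.1], [1.9, -1.6], [0.8, 0.5], [-0.2, 0.5], [-1.8, -0.8], [1.6, 0.0], [2.5, 0.6], [-1.9, 0.7], [-1.1, 1.8], [-0.1, -1.1], [1.6, -0.0], [-1.2, -0.7], [-0.7, 1.0], [1.2, -2.0]]
[1.70707544e+00 3.97073944e-04] [-1.7  0.2  0.7  0.2 -0.7 -0.3 -0.9 -0.2  0.1]
[array([-0.1125,  0.    ,  0.0889]), array([-0.1477,  0.    ,  0.1203]), array([-0.1452,  0.    ,  0.0934])]
```

```bash
sed -i 's/^BOX=.*/BOX=[.5343,-.0309,2.7219]/' h.py
cat >> h.py <<'E'
def w2b(p,b=BOX): return R.from_euler('z',b[2]).as_matrix().T@(np.array(p)-[b[0],b[1],0])
def st(pts=[],tilt=45):
    o=get_obs();print("t",round(o["t"],2),"box",w2b(o["tool_pos"]).round(4),"f_box",(R.from_euler('z',BOX[2]).as_matrix().T@o["contact_force"]).round(1))
    for x,z in pts: print((x,z),*rel(b2w([x,0,z],BOX)[0],Rt(tilt),o))
E
python3 - <<'E'
from h import *
A=[.543,.5,.4,.3,.2,.1,.03,0,-.01]
st([(-.06,.26)]+[(round(.083-.152*np.cos(a)+.02*np.sin(a)+.0078,4),round(.118+.152*np.sin(a)+.02*np.cos(a)+.0078,4)) for a in A])
E
```

```text
t 3.7 box [-0.1843 -0.004   0.1772] f_box [-0.1  0.3 -0.3]
(-0.06, 0.26) [0.1465, -0.004, 0.0292] [0.0, 0.1, -0.0]
(np.float64(-0.029), np.float64(0.2215)) [0.1412, -0.0041, 0.0784] [0.0, 0.1, -0.0]
(np.float64(-0.033), np.float64(0.2162)) [0.1347, -0.0041, 0.0793] [0.0, 0.1, -0.0]
(np.float64(-0.0414), np.float64(0.2034)) [0.1197, -0.0041, 0.0824] [0.0, 0.1, -0.0]
(np.float64(-0.0485), np.float64(0.1898)) [0.105, -0.0041, 0.087] [0.0, 0.1, -0.0]
(np.float64(-0.0542), np.float64(0.1756)) [0.091, -0.0041, 0.0931] [0.0, 0.1, -0.0]
(np.float64(-0.0584), np.float64(0.1609)) [0.0776, -0.0041, 0.1005] [0.0, 0.1, -0.0]
(np.float64(-0.0605), np.float64(0.1504)) [0.0687, -0.0041, 0.1065] [0.0, 0.1, -0.0]
(np.float64(-0.0612), np.float64(0.1458)) [0.065, -0.0041, 0.1092] [0.0, 0.1, -0.0]
(np.float64(-0.0614), np.float64(0.1443)) [0.0638, -0.0041, 0.1101] [0.0, 0.1, -0.0]
```

```bash
python3 -m crank '[{"offset":[0.05,-0.004,-0.02],"twist":[0,0,0]},{"offset":[0.1,-0.004,-0.02],"twist":[0,0,0]},{"offset":[0.147,-0.004,0.0],"twist":[0,0,0]},{"offset":[0.147,-0.004,0.035],"twist":[0,0,0]},{"offset":[0.147,-0.004,0.06],"twist":[0,0,0]},{"offset":[0.147,-0.004,0.07],"twist":[0,0,0]},{"offset":[0.141,-0.004,0.078],"twist":[0,0,0]},{"offset":[0.134,-0.004,0.079],"twist":[0,0,0]},{"offset":[0.127,-0.004,0.081],"twist":[0,0,0]},{"offset":[0.12,-0.004,0.082],"twist":[0,0,0]}]'
python3 - <<'E'
from h import *
st([(-.0485,.1898),(-.0542,.1756),(-.0584,.1609),(-.0605,.1504),(-.0612,.1458),(-.0614,.1443)])
E
```

```text
t: 4.95
tool_pos: [0.5727, -0.0479, 0.2029]
tool_rot: [-0.494, -2.314, -0.205]
contact_force: [-1.0, -0.4, 0.5]
opening: 0.0
grip_force: 0.5
t 4.95 box [-4.200e-02 -1.000e-04  2.029e-01] f_box [0.8 0.7 0.5]
(-0.0485, 0.1898) [-0.0139, -0.0001, 0.0047] [0.0, -0.0, -0.0]
(-0.0542, 0.1756) [-0.028, -0.0001, 0.0107] [0.0, -0.0, -0.0]
(-0.0584, 0.1609) [-0.0413, -0.0001, 0.0181] [0.0, -0.0, -0.0]
(-0.0605, 0.1504) [-0.0502, -0.0001, 0.024] [0.0, -0.0, -0.0]
(-0.0612, 0.1458) [-0.054, -0.0001, 0.0268] [0.0, -0.0, -0.0]
(-0.0614, 0.1443) [-0.0552, -0.0001, 0.0277] [0.0, -0.0, -0.0]
```

```bash
python3 -m crank '[{"offset":[-0.007,0,0.002],"twist":[0,0,0]},{"offset":[-0.014,0,0.005],"twist":[0,0,0]},{"offset":[-0.021,0,0.008],"twist":[0,0,0]},{"offset":[-0.028,0,0.011],"twist":[0,0,0]}]';python3 -m crank '[{"offset":[-0.0065,0,0.0035],"twist":[0,0,0]},{"offset":[-0.0133,0,0.0073],"twist":[0,0,0]},{"offset":[-0.0178,0,0.0103],"twist":[0,0,0]}]'
python3 - <<'E'
from h import *
st([(-.0605,.1504),(-.0612,.1458),(-.0614,.1443)])
E
```

```text
t: 5.45
tool_pos: [0.5832, -0.0526, 0.1751]
tool_rot: [-0.494, -2.313, -0.205]
contact_force: [0.5, 0.1, 1.9]
opening: 0.0001
grip_force: 0.5
t: 5.82
tool_pos: [0.5878, -0.0547, 0.1551]
tool_rot: [-0.493, -2.313, -0.205]
contact_force: [0.4, -0.5, 1.3]
opening: 0.0002
grip_force: 0.4
t 5.83 box [-0.0585 -0.      0.1551] f_box [-0.6  0.3  1.3]
(-0.0605, 0.1504) [-0.0047, -0.0, 0.0019] [0.0, -0.0, -0.0]
(-0.0612, 0.1458) [-0.0084, -0.0, 0.0047] [0.0, -0.0, -0.0]
(-0.0614, 0.1443) [-0.0096, -0.0, 0.0056] [0.0, -0.0, -0.0]
```

```bash
python3 -m crank '[{"offset":[-0.0025,0,0.001],"twist":[0,0,0]},{"offset":[-0.005,0,0.002],"twist":[0,0,0]},{"offset":[-0.0065,0,0.0035],"twist":[0,0,0]},{"offset":[-0.008,0,0.005],"twist":[0,0,0]},{"offset":[-0.008,0,0.005],"twist":[0,0,0]}]'; python3 -m crank '[{"offset":[-0.001,0,0.001],"twist":[0,0,0]},{"offset":[-0.001,0,0.001],"twist":[0,0,0]}]';python3 - <<'E'
from h import *
st([(-.0612,.1458)])
E
```

```text
t: 6.45
tool_pos: [0.5897, -0.0556, 0.1464]
tool_rot: [-0.494, -2.313, -0.205]
contact_force: [-1.0, -0.1, -0.9]
opening: 0.0002
grip_force: 0.0
t: 6.7
tool_pos: [0.5897, -0.0556, 0.1451]
tool_rot: [-0.494, -2.313, -0.205]
contact_force: [-0.2, 0.5, 1.0]
opening: 0.0003
grip_force: 0.1
t 6.7 box [-6.070e-02 -1.000e-04  1.451e-01] f_box [ 0.3 -0.4  1. ]
(-0.0612, 0.1458) [0.0001, -0.0001, -0.0009] [0.0, -0.0, -0.0]
```

```bash
for i in 1 2 3 ; do :; done; python3 -m crank '[{"offset":[-0.001,0,0.001],"twist":[0,0,0]},{"offset":[-0.002,0,0.002],"twist":[0,0,0]},{"offset":[-0.002,0,0.002],"twist":[0,0,0]}]'
python3 - <<'E'
from h import *
st()
r=[]
im=get_image("wrist");cv2.imwrite("pics/w2.png",im[:,:,::-1]);im=get_image("side")
a=im[120:260,180:300];cv2.imwrite("pics/s2.png",cv2.resize(a[:,:,::-1],None,fx=3,fy=3))
E
```

```text
t: 7.08
tool_pos: [0.5899, -0.0556, 0.1433]
tool_rot: [-0.493, -2.313, -0.205]
contact_force: [-0.2, -0.8, 4.7]
opening: 0.0001
grip_force: 2.3
t 7.08 box [-6.080e-02 -1.000e-04  1.433e-01] f_box [-0.2  0.8  4.7]
```

View pics/w2.png

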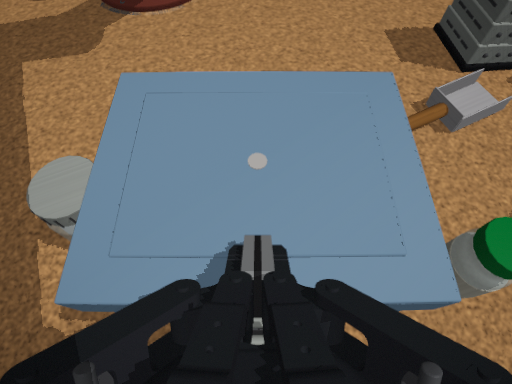

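The lid is shut flat, with its near corners at about (60,297) and (460,297) and far corners at (122,72) and (393,72). I'll refine the box pose from these, then plan the loop push.

Run:
```python
from h import *
o=get_obs();T=wristT(o)
im=cv2.imread("pics/w2.png")
# lid mask corners via colour + line fit
hsv=cv2.cvtColor(im,cv2.COLOR_BGR2HSV);m=cv2.inRange(hsv,(95,60,100),(125,255,255))
ys,xs=np.nonzero(m);
L=[(y,np.nonzero(m[y])[0].min(),np.nonzero(m[y])[0].max()) for y in range(90,280,10) if m[y].any()]
l=np.polyfit([a[0] for a in L],[a[1] for a in L],1);r=np.polyfit([a[0] for a in L],[a[2] for a in L],1)
top=np.median([np.nonzero(m[:,x])[0].min() for x in range(150,370,10)])
bot=[(x,np.nonzero(m[:,x])[0].max()) for x in list(range(80,140,10))+list(range(390,440,10))];print(l,r,top,bot)
U=[(np.polyval(l,top),top),(np.polyval(r,top),top)]
print(np.round(U,1),(np.polyval(l,290),np.polyval(r,290)))
C=np.array([[.083,.104,.138],[.083,-.104,.138],[-.084,.104,.138],[-.084,-.104,.138]])
print(proj(b2w(C,BOX),"wrist",T).round(1))
st([(-.20,.22),(-.19,.11)]+[(round(-.1125-.042*np.sin(p)-.0078,4),round(.0889+.042*np.cos(p)-.0078,4)) for p in (1.1,.9,.7,.5,.3,.1,-.1,-.3,-.4)])
```

```text
[ -0.29578947 142.4       ] [3.05438596e-01 3.69915789e+02] 72.0 [(80, np.int64(304)), (90, np.int64(304)), (100, np.int64(304)), (110, np.int64(304)), (120, np.int64(304)), (130, np.int64(303)), (390, np.int64(303)), (400, np.int64(303)), (410, np.int64(303)), (420, np.int64(303)), (430, np.int64(303))]
[[121.1  72. ]
 [391.9  72. ]] (np.float64(56.621052631578834), np.float64(458.4929824561403))
[[122.   68.2]
 [394.1  68.5]
 [ 53.9 295. ]
 [462.7 295.1]]
t 7.17 box [-6.080e-02 -1.000e-04  1.433e-01] f_box [-0.3  0.2  4.9]
(-0.2, 0.22) [-0.0442, 0.0, -0.1526] [0.0, -0.0, -0.0]
(-0.19, 0.11) [-0.1149, -0.0, -0.0678] [0.0, -0.0, -0.0]
(np.float64(-0.1577), np.float64(0.1002)) [-0.099, -0.0, -0.038] [0.0, -0.0, -0.0]
(np.float64(-0.1532), np.float64(0.1072)) [-0.0909, -0.0, -0.0398] [0.0, -0.0, -0.0]
(np.float64(-0.1474), np.float64(0.1132)) [-0.0825, -0.0, -0.0399] [0.0, -0.0, -0.0]
(np.float64(-0.1404), np.float64(0.118)) [-0.0742, -0.0, -0.0384] [0.0, -0.0, -0.0]
(np.float64(-0.1327), np.float64(0.1212)) [-0.0665, -0.0001, -0.0352] [0.0, -0.0, -0.0]
(np.float64(-0.1245), np.float64(0.1229)) [-0.0595, -0.0001, -0.0306] [0.0, -0.0, -0.0]
(np.float64(-0.1161), np.float64(0.1229)) [-0.0535, -0.0001, -0.0247] [0.0, -0.0, -0.0]
(np.float64(-0.1079), np.float64(0.1212)) [-0.0489, -0.0001, -0.0177] [0.0, -0.0, -0.0]
(np.float64(-0.1039), np.float64(0.1198)) [-0.0471, -0.0001, -0.0138] [0.0, -0.0, -0.0]
```

```bash
python3 -m crank '[{"offset":[0,0,-0.03],"twist":[0,0,0]},{"offset":[-0.01,0,-0.08],"twist":[0,0,0]},{"offset":[-0.03,0,-0.13],"twist":[0,0,0]},{"offset":[-0.045,0,-0.152],"twist":[0,0,0]},{"offset":[-0.085,0,-0.115],"twist":[0,0,0]},{"offset":[-0.122,0,-0.075],"twist":[0,0,0]},{"offset":[-0.122,0,-0.061],"twist":[0,0,0]},{"offset":[-0.122,0,-0.061],"twist":[0,0,0]}]'
python3 - <<'E'
from h import *
st([(round(-.1125-.042*np.sin(p)-.0078,4),round(.0889+.042*np.cos(p)-.0078,4)) for p in (1.1,.9,.7,.5,.3,.1,-.1,-.3,-.4)])
im=get_image("wrist");cv2.imwrite("pics/w3.png",cv2.resize(im[:,:,::-1],(768,576)))
E
```

```text
t: 8.18
tool_pos: [0.7065, -0.1078, 0.0963]
tool_rot: [-0.493, -2.309, -0.205]
contact_force: [0.2, -0.7, 0.9]
opening: 0.0002
grip_force: 0.0
t 8.18 box [-1.885e-01  1.000e-04  9.630e-02] f_box [-0.5  0.6  0.9]
(np.float64(-0.1577), np.float64(0.1002)) [0.0244, 0.0, 0.0192] [0.0, -0.3, -0.0]
(np.float64(-0.1532), np.float64(0.1072)) [0.0326, 0.0, 0.0175] [0.0, -0.3, -0.0]
(np.float64(-0.1474), np.float64(0.1132)) [0.0409, 0.0, 0.0174] [0.0, -0.3, -0.0]
(np.float64(-0.1404), np.float64(0.118)) [0.0493, 0.0, 0.019] [0.0, -0.3, -0.0]
(np.float64(-0.1327), np.float64(0.1212)) [0.057, 0.0, 0.0222] [0.0, -0.3, -0.0]
(np.float64(-0.1245), np.float64(0.1229)) [0.0639, 0.0, 0.0268] [0.0, -0.3, -0.0]
(np.float64(-0.1161), np.float64(0.1229)) [0.0698, 0.0, 0.0328] [0.0, -0.3, -0.0]
(np.float64(-0.1079), np.float64(0.1212)) [0.0744, 0.0, 0.0398] [0.0, -0.3, -0.0]
(np.float64(-0.1039), np.float64(0.1198)) [0.0762, 0.0, 0.0436] [0.0, -0.3, -0.0]
```

View pics/w3.png

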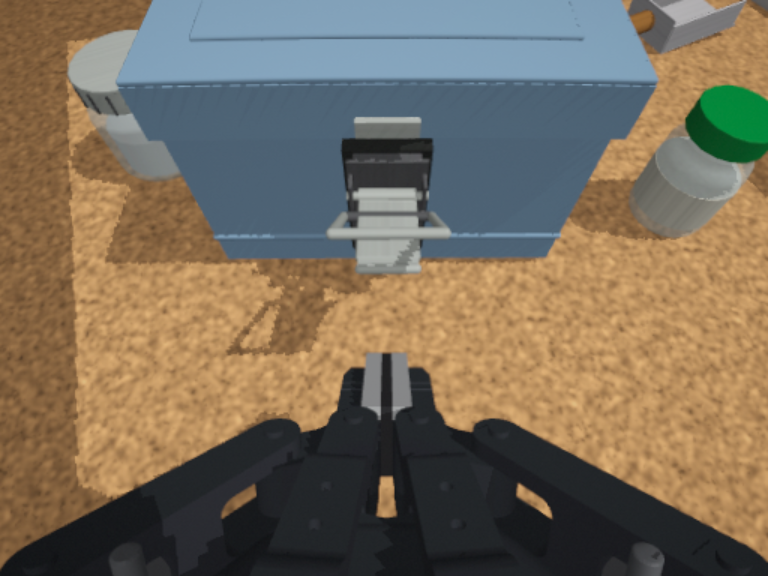

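The loop bar spans (328,233) to (450,232), the lever tip is at y≈270, and the keeper is at (388,127). The finger is laterally centred. A quick refit comes next.

Run:
```python
from h import *
o=get_obs();T=wristT(o)
def L(lv,dx):
    pin=np.array([-.099+dx-.014*np.sin(lv),0,.087-.014*np.cos(lv)]);lo=2.55-lv
    return pin,pin+.0472*np.array([-np.sin(lo),0,np.cos(lo)]),np.array([-.099+dx-.047*np.sin(lv),0,.087-.047*np.cos(lv)])
def r2(w):
    pin,bar,tip=L(w[0],w[1]);n=np.array([0,.021,0]);m=np.array([0,.013,0])
    U=[(328,233),(450,232),(356,271),(421,271)]
    return np.r_[(proj(b2w(np.array([bar+n,bar-n,tip+m,tip-m]),BOX),"wrist",T)-np.array(U)/1.5).ravel(),w[1]/.0035*.3]
g=least_squares(r2,[1.8,0]);print(g.x,r2(g.x).round(1),[p.round(4) for p in L(*g.x)])
print(proj(b2w([[-.084,.104,.138],[-.084,-.104,.138]],BOX),"wrist",T)*1.5)
```

```text
[ 1.76316343 -0.00199878] [-1.2 -0.2 -0.1  0.5 -1.  -0.3 -0.1 -0.2 -0.2] [array([-0.1147,  0.    ,  0.0897]), array([-0.1482,  0.    ,  0.123 ]), array([-0.1471,  0.    ,  0.096 ])]
[[118.75465504  74.97269246]
 [656.65014799  75.35024818]]
```

```bash
python3 -m crank '[{"offset":[0.024,0,0.017],"twist":[0,0,0]},{"offset":[0.032,0,0.017],"twist":[0,0,0]},{"offset":[0.036,0,0.0165],"twist":[0,0,0]},{"offset":[0.041,0,0.017],"twist":[0,0,0]},{"offset":[0.045,0,0.0175],"twist":[0,0,0]},{"offset":[0.049,0,0.0185],"twist":[0,0,0]}]'; python3 -m crank '[{"offset":[0.004,0,0.0015],"twist":[0,0,0]},{"offset":[0.008,0,0.003],"twist":[0,0,0]},{"offset":[0.012,0,0.0055],"twist":[0,0,0]},{"offset":[0.015,0,0.008],"twist":[0,0,0]}]'
python3 - <<'E'
from h import *
st([(-.1161,.1229),(-.1079,.1212),(-.1039,.1198)])
im=get_image("wrist");cv2.imwrite("pics/w4.png",cv2.resize(im[:,:,::-1],(768,576)))
E
```

```text
t: 8.98
tool_pos: [0.6643, -0.0889, 0.1207]
tool_rot: [-0.494, -2.313, -0.205]
contact_force: [0.3, 0.2, 0.6]
opening: -0.0004
grip_force: 0.0
t: 9.48
tool_pos: [0.6492, -0.0821, 0.1258]
tool_rot: [-0.493, -2.313, -0.205]
contact_force: [0.6, 1.1, 0.8]
opening: -0.0002
grip_force: 0.0
t 9.47 box [-0.1258 -0.      0.1258] f_box [-0.1 -1.2  0.8]
(-0.1161, 0.1229) [0.0048, -0.0, 0.0089] [0.0, -0.0, -0.0]
(-0.1079, 0.1212) [0.0094, -0.0, 0.0159] [0.0, -0.0, -0.0]
(-0.1039, 0.1198) [0.0112, -0.0, 0.0197] [0.0, -0.0, -0.0]
```

View pics/w4.png

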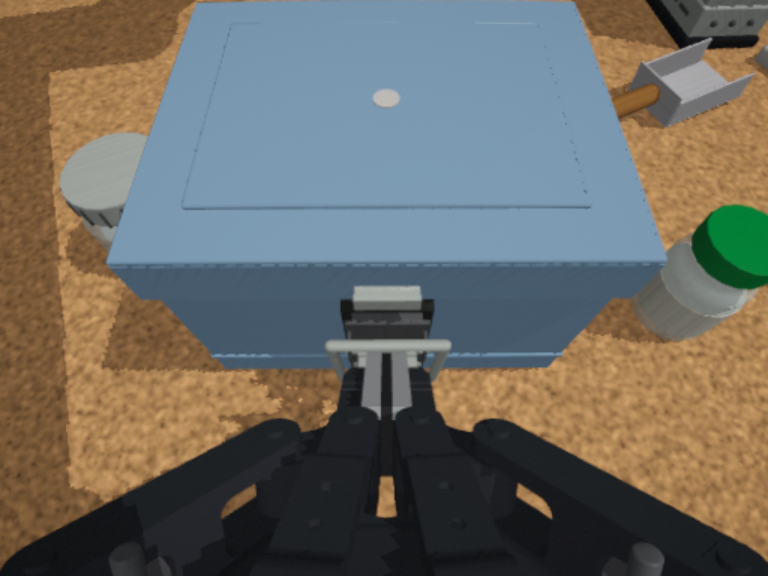

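The loop bar at (388,345) now rides on the fingertip, near upright. I'll continue over the top.

```bash
python3 -m crank '[{"offset":[0.003,0,0.0045],"twist":[0,0,0]},{"offset":[0.005,0,0.009],"twist":[0,0,0]},{"offset":[0.007,0,0.0125],"twist":[0,0,0]},{"offset":[0.009,0,0.016],"twist":[0,0,0]},{"offset":[0.009,0,0.016],"twist":[0,0,0]}]'; python3 -m crank '[{"offset":[-0.014,0,-0.014],"twist":[0,0,0]},{"offset":[-0.025,0,-0.035],"twist":[0,0,0]},{"offset":[-0.025,0,-0.06],"twist":[0,0,0]},{"offset":[-0.025,0,-0.07],"twist":[0,0,0]},{"offset":[-0.025,0,-0.07],"twist":[0,0,0]}]'
python3 - <<'E'
from h import *
st()
im=get_image("wrist");cv2.imwrite("pics/w5.png",cv2.resize(im[:,:,::-1],(768,576)))
E
```

```text
t: 10.15
tool_pos: [0.633, -0.0749, 0.1207]
tool_rot: [-0.493, -2.313, -0.205]
contact_force: [-0.3, 0.1, 0.3]
opening: -0.0001
grip_force: 0.0
t: 10.78
tool_pos: [0.6951, -0.1027, 0.1531]
tool_rot: [-0.494, -2.315, -0.205]
contact_force: [0.0, -0.7, 0.1]
opening: 0.0002
grip_force: 0.0
t 10.78 box [-0.1761  0.      0.1531] f_box [-0.3  0.6  0.1]
```

View pics/w5.png

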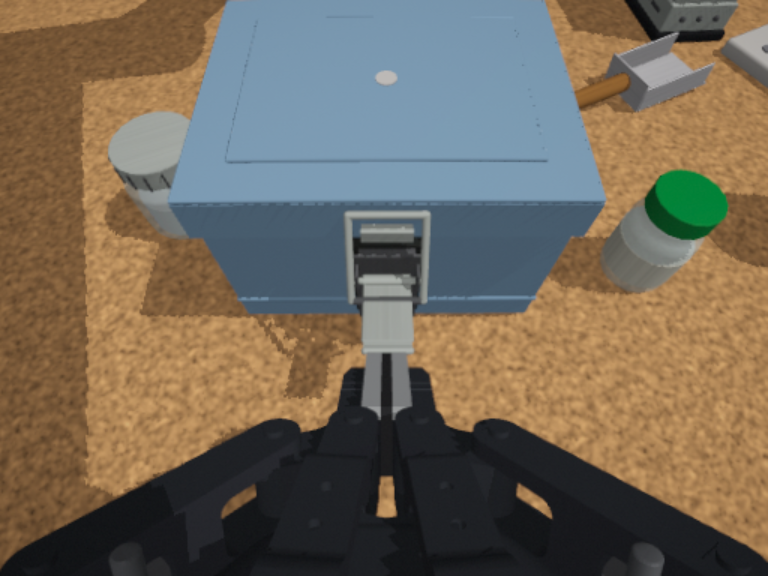

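The loop bar (388,217) lies against the skirt just above the keeper (388,233), and the lever points out with its tip at y≈350. Next is the lever arc.

```bash
cat > arc.py <<'E'
from h import *
def pt(th,r,c): # c=-1 LC, +1 UC
    x=-.101-r*np.sin(th)-.0015*np.cos(th); z=.087-r*np.cos(th)+.0015*np.sin(th)
    return round(x-c*.0075,4),round(z-c*.0075,4)
A=[(2.1,.042,-1),(1.75,.042,-1),(1.6,.042,-1),(1.45,.042,-1),(1.3,.042,-1),(1.15,.042,-1),(1.0,.042,-1),(.85,.042,-1),(.7,.022,1),(.5,.027,1),(.35,.031,1),(.2,.035,1),(.1,.037,1),(0,.037,1),(-.05,.037,1)]
if __name__=="__main__":
    for a in A: print(a[0],end=' ')
    print();st([pt(*a) for a in A])
E
python3 arc.py
```

```text
2.1 1.75 1.6 1.45 1.3 1.15 1.0 0.85 0.7 0.5 0.35 0.2 0.1 0 -0.05 
t 10.82 box [-0.1755  0.      0.1523] f_box [ 0.4 -0.4 -0.1]
(np.float64(-0.129), np.float64(0.117)) [0.0078, -0.0, 0.0578] [0.0, -0.0, -0.0]
(np.float64(-0.1346), np.float64(0.1035)) [-0.0057, -0.0, 0.0634] [0.0, -0.0, -0.0]
(np.float64(-0.1354), np.float64(0.0972)) [-0.0107, -0.0, 0.0673] [0.0, -0.0, -0.0]
(np.float64(-0.1354), np.float64(0.0909)) [-0.0151, -0.0, 0.0718] [0.0, -0.0, -0.0]
(np.float64(-0.1344), np.float64(0.0847)) [-0.0188, -0.0, 0.0769] [0.0, -0.0, -0.0]
(np.float64(-0.1324), np.float64(0.0787)) [-0.0216, -0.0, 0.0825] [0.0, -0.0, -0.0]
(np.float64(-0.1297), np.float64(0.0731)) [-0.0237, -0.0, 0.0884] [0.0, -0.0, -0.0]
(np.float64(-0.126), np.float64(0.0679)) [-0.0248, -0.0, 0.0947] [0.0, -0.0, -0.0]
(np.float64(-0.1238), np.float64(0.0636)) [-0.0262, -0.0, 0.0993] [0.0, -0.0, -0.0]
(np.float64(-0.1228), np.float64(0.0565)) [-0.0306, -0.0, 0.105] [0.0, -0.0, -0.0]
(np.float64(-0.1205), np.float64(0.0509)) [-0.0329, -0.0, 0.1106] [0.0, -0.0, -0.0]
(np.float64(-0.1169), np.float64(0.0455)) [-0.0342, -0.0, 0.1169] [0.0, -0.0, -0.0]
(np.float64(-0.1137), np.float64(0.0428)) [-0.0338, -0.0, 0.1211] [0.0, -0.0, -0.0]
(np.float64(-0.11), np.float64(0.0425)) [-0.0314, -0.0, 0.124] [0.0, -0.0, -0.0]
(np.float64(-0.1081), np.float64(0.0425)) [-0.0301, -0.0, 0.1253] [0.0, -0.0, -0.0]
```

```bash
python3 -m crank '[{"offset":[0.008,0,0.02],"twist":[0,0,0]},{"offset":[0.008,0,0.045],"twist":[0,0,0]},{"offset":[0.006,0,0.057],"twist":[0,0,0]},{"offset":[0,0,0.061],"twist":[0,0,0]},{"offset":[-0.0057,0,0.0634],"twist":[0,0,0]},{"offset":[-0.008,0,0.0653],"twist":[0,0,0]},{"offset":[-0.0107,0,0.0673],"twist":[0,0,0]},{"offset":[-0.013,0,0.0695],"twist":[0,0,0]},{"offset":[-0.0151,0,0.0718],"twist":[0,0,0]}]'; python3 -m crank '[{"offset":[-0.002,0,0.0025],"twist":[0,0,0]},{"offset":[-0.0037,0,0.0051],"twist":[0,0,0]},{"offset":[-0.005,0,0.008],"twist":[0,0,0]},{"offset":[-0.0065,0,0.0107],"twist":[0,0,0]}]'
python3 - <<'E'
from h import *
st()
im=get_image("wrist");cv2.imwrite("pics/w6.png",cv2.resize(im[140:300,170:350,::-1],(720,640))[:600])
E
python3 arc.py
```

```text
t: 11.95
tool_pos: [0.6586, -0.0864, 0.0913]
tool_rot: [-0.494, -2.315, -0.205]
contact_force: [1.0, -0.6, 2.8]
opening: -0.0003
grip_force: 1.1
t: 12.45
tool_pos: [0.6557, -0.0851, 0.0787]
tool_rot: [-0.494, -2.315, -0.204]
contact_force: [3.8, -1.5, 1.3]
opening: -0.0
grip_force: 1.9
t 12.45 box [-0.1329  0.      0.0787] f_box [-4.1 -0.2  1.3]
2.1 1.75 1.6 1.45 1.3 1.15 1.0 0.85 0.7 0.5 0.35 0.2 0.1 0 -0.05 
t 12.5 box [-0.1326  0.      0.0782] f_box [-5.5 -0.3  0.5]
(np.float64(-0.129), np.float64(0.117)) [0.03, 0.0, -0.0249] [0.0, 0.0, -0.0]
(np.float64(-0.1346), np.float64(0.1035)) [0.0165, 0.0, -0.0193] [0.0, 0.0, -0.0]
(np.float64(-0.1354), np.float64(0.0972)) [0.0115, 0.0, -0.0154] [0.0, 0.0, -0.0]
(np.float64(-0.1354), np.float64(0.0909)) [0.007, 0.0, -0.011] [0.0, 0.0, -0.0]
(np.float64(-0.1344), np.float64(0.0847)) [0.0033, 0.0, -0.0059] [0.0, 0.0, -0.0]
(np.float64(-0.1324), np.float64(0.0787)) [0.0005, 0.0, -0.0002] [0.0, 0.0, -0.0]
(np.float64(-0.1297), np.float64(0.0731)) [-0.0015, 0.0, 0.0056] [0.0, 0.0, -0.0]
(np.float64(-0.126), np.float64(0.0679)) [-0.0026, 0.0, 0.0119] [0.0, 0.0, -0.0]
(np.float64(-0.1238), np.float64(0.0636)) [-0.0041, 0.0, 0.0165] [0.0, 0.0, -0.0]
(np.float64(-0.1228), np.float64(0.0565)) [-0.0084, 0.0, 0.0223] [0.0, 0.0, -0.0]
(np.float64(-0.1205), np.float64(0.0509)) [-0.0107, 0.0, 0.0279] [0.0, 0.0, -0.0]
(np.float64(-0.1169), np.float64(0.0455)) [-0.012, 0.0, 0.0342] [0.0, 0.0, -0.0]
(np.float64(-0.1137), np.float64(0.0428)) [-0.0116, 0.0, 0.0384] [0.0, 0.0, -0.0]
(np.float64(-0.11), np.float64(0.0425)) [-0.0092, 0.0, 0.0412] [0.0, 0.0, -0.0]
(np.float64(-0.1081), np.float64(0.0425)) [-0.0079, 0.0, 0.0426] [0.0, 0.0, -0.0]
```

View pics/w6.png

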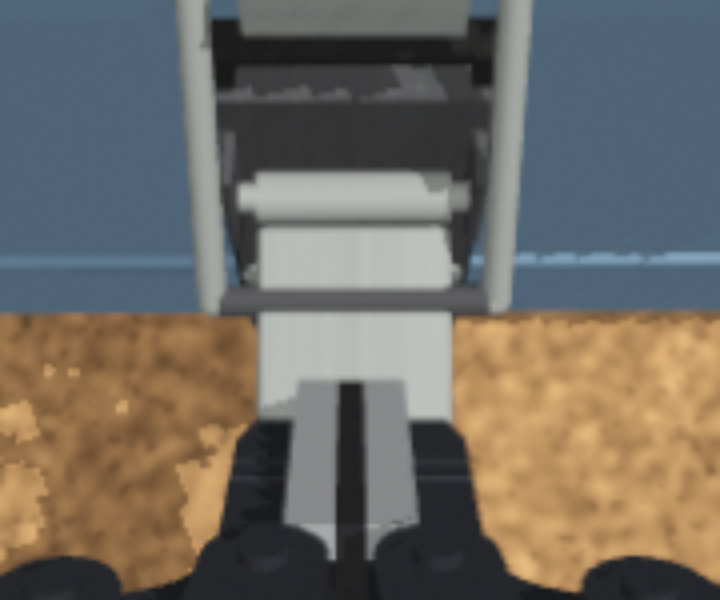

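Run:
```python
from h import *
o=get_obs();T=wristT(o)
print("obs: pivot 188.7, pin 215, tip 244.5")
for th in (1.3,1.15,1.0,.9,.8,.7,.6):
    P=[[-.101-r*np.sin(th),0,.087-r*np.cos(th)] for r in (0,.014,.047)]
    P+=[[-.101-.047*np.sin(th)-.0015*np.cos(th),s*.013,.087-.047*np.cos(th)+.0015*np.sin(th)] for s in (1,-1)]
    print(th,proj(b2w(P,BOX),"wrist",T).round(1).tolist())
im=get_image("wrist")
for q in ["keeper","loop","lever"]:
    r=cut_out(q,"wrist");print(q,[(round(d["confidence"],2),np.round(d["rect"]).tolist()) for d in r[:2]])
print(proj(b2w([[-.087,0,.122],[-.087,0,.130],[-.084,0,.138]],BOX),"wrist",T))
cv2.imwrite("pics/w7.png",np.hstack([cv2.resize(im[40:200,180:330,::-1],(400,427)),]))
st()
```

```text
obs: pivot 188.7, pin 215, tip 244.5
1.3 [[258.6, 187.3], [258.7, 213.1], [258.7, 277.5], [232.8, 277.6], [284.6, 277.6]]
1.15 [[258.6, 187.3], [258.6, 213.4], [258.6, 275.8], [233.9, 276.3], [283.4, 276.3]]
1.0 [[258.6, 187.3], [258.6, 213.1], [258.6, 272.3], [234.8, 273.2], [282.3, 273.2]]
0.9 [[258.6, 187.3], [258.6, 212.6], [258.5, 269.1], [235.4, 270.2], [281.6, 270.2]]
0.8 [[258.6, 187.3], [258.6, 211.9], [258.5, 265.3], [236.0, 266.6], [281.0, 266.6]]
0.7 [[258.6, 187.3], [258.6, 210.9], [258.5, 261.0], [236.5, 262.5], [280.4, 262.5]]
0.6 [[258.6, 187.3], [258.6, 209.8], [258.4, 256.3], [237.0, 257.9], [279.9, 257.9]]
keeper [(0.74, [258.0, 141.0, 60.0, 18.0])]
loop [(0.71, [256.0, 172.0, 89.0, 97.0])]
lever [(0.76, [258.0, 185.0, 93.0, 125.0])]
[[258.9021804  123.61773634]
 [258.99845339 111.382063  ]
 [259.08271386  92.60595394]]
t 12.7 box [-0.132   0.      0.0788] f_box [-0.9  0.3  1.3]
```

View pics/w7.png

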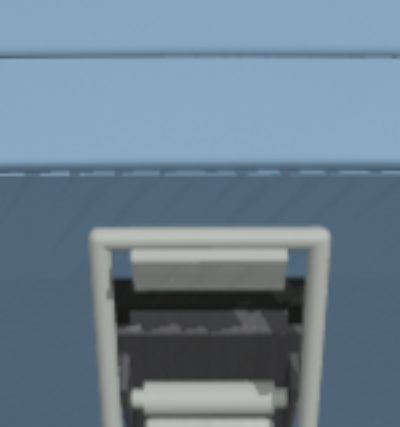

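The bar (row ≈129) now sits behind the keeper's lip (rows 134–148), so it is seating. I'll continue pressing in small steps with force readings.

```bash
python3 -m crank '[{"offset":[-0.001,0,0.003],"twist":[0,0,0]},{"offset":[-0.0015,0,0.0056],"twist":[0,0,0]}]'; python3 -m crank '[{"offset":[-0.0005,0,0.003],"twist":[0,0,0]},{"offset":[-0.001,0,0.006],"twist":[0,0,0]}]' ; python3 arc.py | sed -n '2p;9,$p'
```

```text
t: 12.95
tool_pos: [0.6528, -0.0838, 0.074]
tool_rot: [-0.494, -2.314, -0.204]
contact_force: [3.6, -1.9, 2.2]
opening: -0.0002
grip_force: 2.0
t: 13.2
tool_pos: [0.6499, -0.0825, 0.0691]
tool_rot: [-0.494, -2.315, -0.204]
contact_force: [5.3, -2.9, 2.8]
opening: 0.0
grip_force: 2.6
t 13.2 box [-0.1265 -0.      0.0691] f_box [-6.   0.5  2.8]
(np.float64(-0.1297), np.float64(0.0731)) [0.0006, 0.0, -0.0051] [0.0, 0.1, -0.0]
(np.float64(-0.126), np.float64(0.0679)) [-0.0005, -0.0, 0.0012] [0.0, 0.1, -0.0]
(np.float64(-0.1238), np.float64(0.0636)) [-0.002, -0.0, 0.0058] [0.0, 0.1, -0.0]
(np.float64(-0.1228), np.float64(0.0565)) [-0.0063, -0.0, 0.0116] [0.0, 0.1, -0.0]
(np.float64(-0.1205), np.float64(0.0509)) [-0.0086, -0.0, 0.0172] [0.0, 0.1, -0.0]
(np.float64(-0.1169), np.float64(0.0455)) [-0.0098, -0.0, 0.0235] [0.0, 0.1, -0.0]
(np.float64(-0.1137), np.float64(0.0428)) [-0.0095, -0.0, 0.0277] [0.0, 0.1, -0.0]
(np.float64(-0.11), np.float64(0.0425)) [-0.0071, -0.0, 0.0305] [0.0, 0.1, -0.0]
(np.float64(-0.1081), np.float64(0.0425)) [-0.0057, -0.0, 0.0319] [0.0, 0.1, -0.0]
```

```bash
python3 -m crank '[{"offset":[-0.001,0,0.003],"twist":[0,0,0]},{"offset":[-0.002,0,0.0058],"twist":[0,0,0]}]'; python3 -m crank '[{"offset":[-0.0015,0,0.002],"twist":[0,0,0]},{"offset":[-0.003,0,0.004],"twist":[0,0,0]},{"offset":[-0.0043,0,0.0058],"twist":[0,0,0]}]' ; python3 arc.py | sed -n '2p;9,$p'
```

```text
t: 13.45
tool_pos: [0.6467, -0.0811, 0.0648]
tool_rot: [-0.493, -2.312, -0.205]
contact_force: [2.3, -2.4, 9.1]
opening: 0.0001
grip_force: 4.0
t: 13.82
tool_pos: [0.646, -0.0805, 0.0578]
tool_rot: [-0.493, -2.312, -0.205]
contact_force: [2.8, -1.7, 6.1]
opening: -0.0001
grip_force: 2.8
t 13.82 box [-0.1222 -0.0002  0.0578] f_box [-3.2  0.4  6.1]
(np.float64(-0.1297), np.float64(0.0731)) [0.0055, -0.0002, -0.0161] [0.0, -0.1, 0.0]
(np.float64(-0.126), np.float64(0.0679)) [0.0045, -0.0002, -0.0098] [0.0, -0.1, 0.0]
(np.float64(-0.1238), np.float64(0.0636)) [0.003, -0.0002, -0.0052] [0.0, -0.1, 0.0]
(np.float64(-0.1228), np.float64(0.0565)) [-0.0013, -0.0002, 0.0005] [0.0, -0.1, 0.0]
(np.float64(-0.1205), np.float64(0.0509)) [-0.0037, -0.0002, 0.0061] [0.0, -0.1, 0.0]
(np.float64(-0.1169), np.float64(0.0455)) [-0.005, -0.0002, 0.0124] [0.0, -0.1, 0.0]
(np.float64(-0.1137), np.float64(0.0428)) [-0.0046, -0.0002, 0.0166] [0.0, -0.1, 0.0]
(np.float64(-0.11), np.float64(0.0425)) [-0.0022, -0.0002, 0.0194] [0.0, -0.1, 0.0]
(np.float64(-0.1081), np.float64(0.0425)) [-0.0009, -0.0002, 0.0208] [0.0, -0.1, 0.0]
```

Normal now sliding down the plate. I'll continue to 0.2.

```bash
python3 -m crank '[{"offset":[-0.0017,0,0.0025],"twist":[0,0,0]},{"offset":[-0.0035,0,0.006],"twist":[0,0,0]}]'; python3 -m crank '[{"offset":[-0.0007,0,0.002],"twist":[0,0,0]},{"offset":[-0.0013,0,0.0045],"twist":[0,0,0]},{"offset":[-0.0015,0,0.0064],"twist":[0,0,0]}]' ; python3 arc.py | sed -n '2p;13,$p'
```

```text
t: 14.08
tool_pos: [0.6442, -0.0798, 0.0501]
tool_rot: [-0.493, -2.313, -0.205]
contact_force: [1.1, -1.2, 3.8]
opening: -0.0001
grip_force: 1.6
t: 14.45
tool_pos: [0.6408, -0.0784, 0.0434]
tool_rot: [-0.493, -2.312, -0.205]
contact_force: [2.1, -0.4, 1.7]
opening: 0.0
grip_force: 0.8
t 14.45 box [-0.1166 -0.      0.0434] f_box [-2.1 -0.5  1.7]
(np.float64(-0.1205), np.float64(0.0509)) [0.0026, -0.0, -0.0081] [0.0, -0.1, -0.0]
(np.float64(-0.1169), np.float64(0.0455)) [0.0013, -0.0, -0.0017] [0.0, -0.1, -0.0]
(np.float64(-0.1137), np.float64(0.0428)) [0.0016, -0.0, 0.0024] [0.0, -0.1, -0.0]
(np.float64(-0.11), np.float64(0.0425)) [0.004, -0.0, 0.0053] [0.0, -0.1, -0.0]
(np.float64(-0.1081), np.float64(0.0425)) [0.0054, -0.0, 0.0066] [0.0, -0.1, -0.0]
```

```bash
python3 -m crank '[{"offset":[0.0012,0,0.0008],"twist":[0,0,0]},{"offset":[0.002,0,0.0016],"twist":[0,0,0]},{"offset":[0.0027,0,0.0023],"twist":[0,0,0]}]'|grep -E "pos|contact"; python3 -m crank '[{"offset":[0.0007,0,0.0007],"twist":[0,0,0]},{"offset":[0.0014,0,0.0014],"twist":[0,0,0]}]'|grep -E "pos|contact" ; python3 arc.py | sed -n '2p;15,$p'
```

```text
tool_pos: [0.6378, -0.0771, 0.0439]
contact_force: [1.6, -0.4, -1.2]
tool_pos: [0.6365, -0.0765, 0.0442]
contact_force: [3.9, -2.9, -0.9]
t 15.07 box [-0.1119 -0.      0.0442] f_box [-4.7  1.  -0.9]
(np.float64(-0.1137), np.float64(0.0428)) [-0.0023, -0.0, -0.0003] [0.0, 0.1, -0.0]
(np.float64(-0.11), np.float64(0.0425)) [0.0002, -0.0, 0.0025] [0.0, 0.1, -0.0]
(np.float64(-0.1081), np.float64(0.0425)) [0.0015, -0.0, 0.0039] [0.0, 0.1, -0.0]
```

```bash
for i in 1; do python3 -m crank '[{"offset":[0.0005,0,0.0005],"twist":[0,0,0]},{"offset":[0.001,0,0.001],"twist":[0,0,0]}]'|grep -E "pos|contact"; python3 -m crank '[{"offset":[0.0005,0,0.0005],"twist":[0,0,0]}]'|grep -E "pos|contact";python3 -m crank '[{"offset":[0.0005,0,0.0005],"twist":[0,0,0]}]'|grep -E "pos|contact"; done; python3 arc.py | sed -n '2p;16,$p'
```

```text
tool_pos: [0.6362, -0.0764, 0.0442]
contact_force: [7.3, -3.4, -1.8]
tool_pos: [0.6361, -0.0763, 0.0442]
contact_force: [9.6, -4.5, -3.0]
tool_pos: [0.636, -0.0763, 0.0442]
contact_force: [10.5, -5.5, -2.8]
t 15.57 box [-0.1113 -0.      0.0442] f_box [-11.9   0.8  -2.8]
(np.float64(-0.11), np.float64(0.0425)) [-0.0003, -0.0, 0.0022] [0.1, 0.5, -0.0]
(np.float64(-0.1081), np.float64(0.0425)) [0.0011, -0.0, 0.0035] [0.1, 0.5, -0.0]
```

```bash
for i in 1; do python3 -m crank '[{"offset":[0.0005,0,0.0005],"twist":[0,0,0]}]'|grep -E "pos|contact"; python3 -m crank '[{"offset":[0.0005,0,0.0005],"twist":[0,0,0]}]'|grep -E "pos|contact";python3 -m crank '[{"offset":[0.0004,0,0.0004],"twist":[0,0,0]}]'|grep -E "pos|contact"; done; python3 arc.py | sed -n '2p'
```

```text
tool_pos: [0.6359, -0.0762, 0.0442]
contact_force: [12.6, -5.0, -3.4]
tool_pos: [0.6358, -0.0762, 0.0443]
contact_force: [14.8, -5.2, -4.1]
tool_pos: [0.6358, -0.0762, 0.0443]
contact_force: [15.1, -6.0, -4.8]
t 15.95 box [-0.1111  0.      0.0443] f_box [-16.3  -0.7  -4.8]
```

```bash
for i in 1; do python3 -m crank '[{"offset":[0.0003,0,0.0003],"twist":[0,0,0]}]'|grep -E "pos|contact"; python3 -m crank '[{"offset":[0.0003,0,0.0003],"twist":[0,0,0]}]'|grep -E "pos|contact"; done; python3 arc.py | sed -n '2p'
```

```text
tool_pos: [0.6353, -0.076, 0.0442]
contact_force: [12.5, -5.8, -5.4]
tool_pos: [0.6331, -0.075, 0.0441]
contact_force: [4.8, -2.1, -2.8]
t 16.2 box [-0.1082  0.      0.0441] f_box [-5.2 -0.  -2.8]
```

It clicked: the force dropped from 17 to 5 N with a 3 mm jump. I'll push a little further to confirm it's flat, then retreat and check.

```bash
python3 -m crank '[{"offset":[0.0004,0,0.0004],"twist":[0,0,0]},{"offset":[0.0004,0,0.0004],"twist":[0,0,0]}]'|grep -E "pos|contact"; python3 -m crank '[{"offset":[0.0005,0,0.0005],"twist":[0,0,0]},{"offset":[0.0005,0,0.0005],"twist":[0,0,0]}]'|grep -E "pos|contact"; python3 arc.py | sed -n '2p'
```

```text
tool_pos: [0.6322, -0.0746, 0.044]
contact_force: [8.3, -3.0, -2.6]
tool_pos: [0.6321, -0.0746, 0.0441]
contact_force: [9.3, -3.0, -5.3]
t 16.7 box [-0.1072  0.      0.0441] f_box [-9.7 -1.1 -5.3]
```

```bash
python3 -m crank '[{"offset":[-0.005,0,-0.005],"twist":[0,0,0]},{"offset":[-0.02,0,-0.02],"twist":[0,0,0]},{"offset":[-0.02,0,-0.06],"twist":[0,0,0]},{"offset":[-0.02,0,-0.11],"twist":[0,0,0]},{"offset":[-0.02,0,-0.13],"twist":[0,0,0]},{"offset":[-0.02,0,-0.13],"twist":[0,0,0]},{"offset":[-0.02,0,-0.13],"twist":[0,0,0]}]'|grep -E "pos|contact"
python3 - <<'E'
from h import *
st()
im=get_image("wrist");cv2.imwrite("pics/w8.png",cv2.resize(im[60:260,140:380,::-1],(720,600)))
E
```

```text
tool_pos: [0.7257, -0.1163, 0.1206]
contact_force: [-0.4, -0.2, -0.7]
t 17.57 box [-0.2096 -0.      0.1206] f_box [ 0.3  0.3 -0.7]
```

View pics/w8.png

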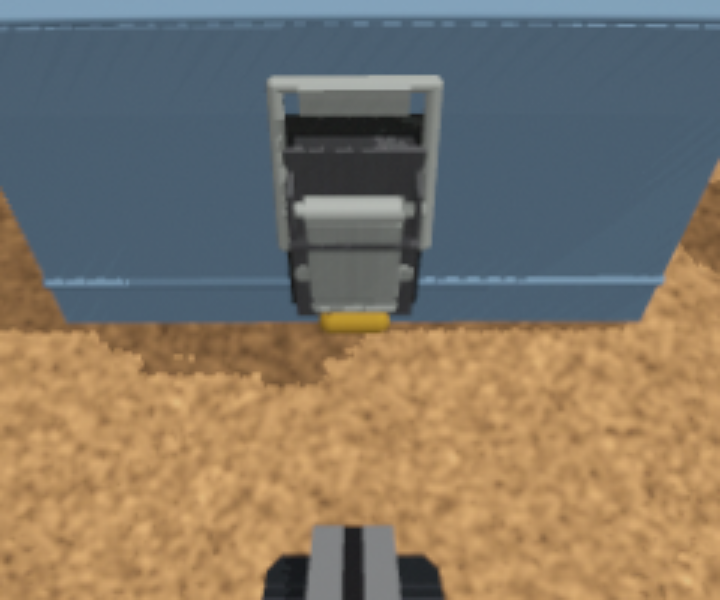

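The lever is flat (355,270) above the brass catch (355,322). The loop bar (355,82) is hooked behind the keeper's lip, and the gripper is clear, so I'm handing the job in.

```bash
python3 -c "
from station import *
print(finish_job())"
```

```text
the job is handed in; nothing more can be done
None
```

The flour box is shut and the job handed in at about 18 s: lid down, loop seated over the keeper, lever flat with its catch clicked at about 17 N, and no other item touched; the final judging result was not reported back.

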